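# Load a blood-tube rack into the decapper behind its latched guard gate

## Task

Load the waiting five-tube rack into the decapper: lift the red thumb latch out of its catch and swing the guard gate wide open, then slide the rack, upright and with its handle end last, fully home against the stop at the end of the lane and let go of it. Then swing the gate shut with the latch bar dropped back into its catch, leaving the jar, the tip box and the full stock rack where they are.

Things in the scene. Friction and masses are not known exactly. Their poses are not given: they have to be found in the camera images.
- decapper: Fixed bench machine on a 10 mm aluminium deck (x -70 to 365, y -100 to 100 mm). Origin on the bench in mid gate opening; x runs level from the gate down the lane into the machine, y across it, z up. Cream head at x 175 to 365, y -100 to 100, 240 mm tall. Posts 18 mm square at x 3, y -76 and 76, 150 mm tall; clear side walls at y -74 and 74, 118 mm tall.
- hood_edge (a point): Middle of the front edge of the clear hood over the lane (decapper x 89 mm, 118 mm above the bench, axes as the decapper). The hood roofs the bay from here to the head, underside 110 mm above the bench; between the gate and this edge the bay is open above.
- lane_stop (a point): Point on the deck (10 mm above the bench) at the foot of the black end stop, on the lane's centre line (decapper x 165 mm); axes as the decapper. rack_nose comes here when the rack is fully home.
- lane_mouth (a point): Point on the deck (10 mm above the bench) in mid gate opening, 165 mm before lane_stop on the lane's centre line; axes as the decapper. White lane guides, tops 45 mm above the bench, stand 32 mm apart inside from 35 to 165 mm beyond it, and flare wider back to 12 mm beyond it.
- gate (a joint): Clear guard gate in an aluminium frame, 128 mm wide, 12 mm thick, top 150 mm above the bench. Upright hinge at its right-hand end seen from outside. 0 = shut; grows to 1.9 rad as the free edge swings out, counter-clockwise from above. About 0.06 N m of friction: it stays where it is left.
- gate_hinge (a point): Point on the gate's hinge axis, level with its top edge (150 mm above the bench). It turns with the gate: shut, its axes are those of the decapper. The gate runs along its +y; its outer face looks to -x.
- latch (a joint): Gravity thumb latch: steel bar on the gate's outer face. 0 = level (down), to 0.8 rad as its free end is lifted. Shut, that end lies behind the 15 mm high lip of a catch on the post (decapper y 79 mm), with 0.02 rad of gate play; lift over 0.17 rad to clear. Falls by its weight (0.05 N m). Outside, the lip slopes at 30 degrees: pushing the gate shut with the bar down lifts the bar and latches it.
- latch_pivot (a point): Centre of the latch bar's pivot on the gate (138 mm above the bench), 35 mm along the gate from its hinge axis and 4 mm outward of it; axes as gate_hinge. The bar (8 mm thick, 12 mm high) turns about the x axis, from +y towards +z, and reaches 115 mm along +y.
- latch_tab (a point): Where to pinch the red upright thumb tab of the latch bar: 14 mm below its top. Tab 10 mm thick (its x, across the gate), 24 mm wide (its y, along the gate), standing 42 mm above the gate's top edge. Latch down, this point lies 65 mm along y and 40 mm up z from latch_pivot, 178 mm above the bench. Axes turn with gate and latch.
- rack_handle (a point): Grip point in the white upright handle plate at the trailing end of the loose rack to load, 15 mm below its top, 115 mm above the rack's underside. Plate 12 mm thick (its x, along the rack) and 24 mm wide (its y), rising 40 mm above the tube caps; its mid-plane is 6 mm from the trailing end. x points from the handle to the leading end.
- rack_nose (a point): Middle of the lower edge of the rack's leading end, 130 mm ahead of rack_handle and 115 mm below it; axes as rack_handle. The rack is one rigid unit: white, 136 mm long, 26 mm wide, 52 mm high, with five red-capped tubes fixed in it (caps up to 91 mm), about 0.22 kg.
- jar: Bystander: loose amber specimen jar with red lid, 64 mm across, 78 mm high; origin under its centre.
- tip_box: Bystander: loose pipette-tip box, blue with clear lid, 122 x 84 x 80 mm; origin under its centre.
- stock_rack: Bystander: loose white two-tier rack full of red-capped tubes, 200 x 115 x 90 mm; origin under its centre.
Not all that is in view belongs to the job. There is more than one size of the part that bears rack_handle; the job needs the middle-sized.

How it is judged (in metres and radians):
On the way, in this order (a step that is already met when the one before it is completed fails the run):
1. the latch is lifted out and the gate swung wide open (value of joint gate above 1.2 rad), for 0.1 s.
2. the rack stands fully home in the lane (x of rack_nose in the frame of lane_stop above -0.007 m and y of rack_nose in the frame of lane_stop between -0.008 and 0.008 m and z of rack_nose in the frame of lane_stop below 0.012 m and x of rack_handle in the frame of lane_stop below -0.11 m), for 0.2 s.
At the end, for the whole second after the job is handed in: Gate shut (under 0.035 rad) with the latch bar down in its catch (under 0.05 rad); the rack upright on the deck in the lane, handle towards the gate, its leading end within 7 mm of the stop; nothing held (value of joint gate below 0.035 rad and value of joint latch below 0.05 rad and x of rack_nose in the frame of lane_stop above -0.007 m and y of rack_nose in the frame of lane_stop between -0.008 and 0.008 m and z of rack_nose in the frame of lane_stop below 0.004 m and angle between rack_handle's own z axis and vertical below 0.06 rad and x of rack_handle in the frame of lane_stop below -0.11 m); the robot touches nothing.
It fails at once if the tube rack is tipped over (angle between rack_handle's own z axis and vertical above 0.6 rad).
It fails at once if the jar is disturbed (distance of jar from where it was at the start of the episode above 0.04 m).
It fails at once if the tip box is disturbed (distance of tip_box from where it was at the start of the episode above 0.04 m).
It fails at once if the stock rack is disturbed (distance of stock_rack from where it was at the start of the episode above 0.04 m).
It also fails if it takes over 72 s, if anything falls off the work surface, if the arm or the gripper's body presses on something with over 40 N, if the wrist force passes 120 N, or if a joint passes its speed limit or range.

## Robot

A 6-joint arm with a two-finger parallel gripper is mounted at the origin on the work surface. World frame = base frame: x ahead of the robot, y to its left, z up, the work surface at z = 0. Lengths are in m, angles in degrees, forces in N, time in s.
With the tool pointing down it reaches from about 0.25 to 0.725 m from the base axis. Payload 9.7 kg.
Tool frame: the origin (TCP) lies midway between the tips of the shut fingers; the grasp point (between the pads) lies bot.hold_point_z behind it (bot.hold_point_z is the distance from the TCP to the grasp point, in m); z points along the fingers, y is the line along which they close (so a half turn about z gives the same grasp; the last joint's range is limited). The gripper opens to 85 mm and grips with 20 to 120 N. Pads are 22 mm wide; open, the fingers measure 114 mm over their backs; the gripper's body (76 mm by 85 mm) begins 54 mm behind the grasp point. The pads swing forward as they close: fully open they stand 13 mm farther back than shut.
Start: joints at [68.698, 4.979, 10.078, 95.1, 0, 90], TCP at [0.2, 0.512, 0.193] pointing down, gripper open.
Joint ranges: [-179.16, 179.16], [-48.56, 103.87], [-65.8, 70.77], [-126.05, 130.52], [-82.76, 87.17], [-180, 180]. Speed limits (degrees/s): [127.2, 127.2, 147.25, 180, 180, 180].

## Interface

Orientations are given as [roll, pitch, yaw] about the fixed x, y, z axes, in that order (R = Rz(yaw) Ry(pitch) Rx(roll)).
In Python, from workcell import bot, camera, camera_model, ticket gives the robot as it stands.
- The arm moves only by the tool send_rows, never from a script. Its argument "targets" is text: rows parted by semicolons, each of 5 numbers parted by spaces: the shift along the tool's x, y, z in mm, then the turn about the tool's z in degrees, then the closure in counts, from 0 (fully open) to 255 (shut). A call has 1 to 20 rows; each row is the pose to reach, as a shift and turn from the pose commanded when the call began, along the tool's axes at that moment; what a row does not reach only later rows make up. A row lasts 1/8 s, in which the tool goes at most 62.5 mm and 10.7 degrees, less where a joint would pass 70% of its speed; a pose out of reach is approached as far as the arm can. A call with a gripper value outside its range is refused whole. The fingers move at their own pace and stop on an object; "newtons" is the grip in N (left out, the last holds). Time passes only in rows, so rows that repeat a pose let the fingers close. It gives the time, the measured TCP pose, the force, the opening and the grip force at its end, in the units of the state.
- bot.get_obs(): the state, without advancing time (a new reading comes with each control period).
- camera(name): name is "scene" or "top" or "wrist"; returns the picture (400x640x3 uint8, blue, green, red); there is no depth.
- camera_model(name): a dict with "K" (3x3 intrinsics, pixels), "pose" (4x4, takes a point from camera to world coordinates); the wrist camera has in their place "T_tool_cam" (4x4, takes a point from camera to tool coordinates, whose origin is the TCP and whose axes are the flange's). Camera axes: x right, y down, z forward; pixel columns grow to the right and rows downward; lengths in m; the calibration is good to about 2 mm. A picture is of the moment at which its call begins: read the wrist's pose just before it. camera_model takes no time and is no camera call.
- ticket.job_done(): hands the job in; it is judged then, once.
The state is a dict: "time": time; "q": joint angles; "qd": joint speeds; "joint_efforts": joint torques, N m; "ee_pos": TCP position; "tcp_rot": TCP orientation; "wrist_force": force on the tool from outside, world axes, zero at the start; "torque": the same for the moment, N m; "opening": finger opening in m; "grasp_force": force on a finger pad.
Only numpy, scipy, OpenCV 4.12 (cv2) and the standard library are available. Lean on these libraries where they do the work, as an engineer would, in place of code of your own. Each camera call takes 0.05 s, during which the arm holds its last target. There are 200 camera calls.

## Working session

There is one attempt and no reset: what is moved stays moved. The work goes in short steps, Python scripts to look and compute and a tool call to move; the robot and the scene stay as the last step left them, time stands still between calls to the robot, and variables do not carry over. Pictures are saved under pics/ and viewed, at most 11 in all, crops included, and the job is handed in when it is done.

Besides the shell and the picture viewer there is one more tool, called after "Emit:" as name(argument=value, ...) on one line, values as JSON. send_rows: Moves the arm, as the interface text tells. Its arguments: {"type":"object","properties":{"targets":{"type":"string"},"newtons":{"type":"number"}},"required":["targets"]}

```bash
ls; mkdir -p pics; python3 - <<'E'
from workcell import bot,camera,camera_model
import cv2,numpy as np
print(bot.get_obs(),bot.hold_point_z)
for n in("scene","top"):
    cv2.imwrite(f"pics/{n}0.png",camera(n)); m=camera_model(n); print(n,m)
print(camera_model("wrist"))
E
```

```text
pics
{'time': 0.0, 'q': array([6.86963662e+01, 5.01092695e+00, 1.00353145e+01, 9.51003601e+01,
       2.16376636e-03, 8.99996913e+01]), 'qd': array([ 0.01542092,  0.07184387,  0.13136513, -0.06336687, -0.0404035 ,
        0.07723876]), 'joint_efforts': array([-1.08119370e-03, -5.20392358e+01,  4.64801788e+01,  1.65130338e-02,
       -5.64944025e-05,  2.75149034e-05]), 'ee_pos': array([0.19970724, 0.5121602 , 0.19249248]), 'tcp_rot': array([-1.79924027e+02, -2.16417383e-03,  1.58696672e+02]), 'wrist_force': array([ 0.03463838, -0.60600899, -0.527302  ]), 'torque': array([-0.0581327 , -0.02641485, -0.00576027]), 'grasp_force': 0.0, 'opening': 0.08529416845109032} 0.0187
scene {'K': array([[380.97547534,   0.        , 322.51769801],
       [  0.        , 380.97547534, 206.14233457],
       [  0.        ,   0.        ,   1.        ]]), 'pose': array([[-0.82304694,  0.34983583, -0.44744678,  0.94645378],
       [ 0.5679011 ,  0.51944603, -0.63848584,  0.56443694],
       [ 0.00905923, -0.77960933, -0.62620062,  0.73649164],
       [ 0.        ,  0.        ,  0.        ,  1.        ]])}
to
[... 233 characters left out ...]
      [-0.99980531, -0.01544577,  0.01227899, -0.0741023 ],
       [-0.01076162, -0.09475131, -0.9954428 ,  1.11725953],
       [ 0.        ,  0.        ,  0.        ,  1.        ]])}
{'K': array([[329.57344913,   0.        , 321.75168522],
       [  0.        , 329.57344913, 197.97760418],
       [  0.        ,   0.        ,   1.        ]]), 'T_tool_cam': array([[ 1.59122521e-03, -9.66211753e-01, -2.57744674e-01,
         6.51917589e-02],
       [ 9.99998604e-01,  1.66898372e-03, -8.29064853e-05,
         1.43139402e-03],
       [ 5.10276887e-04, -2.57744183e-01,  9.66213059e-01,
        -1.80791457e-01],
       [ 0.00000000e+00,  0.00000000e+00,  0.00000000e+00,
         1.00000000e+00]])}
```

View pics/scene0.png

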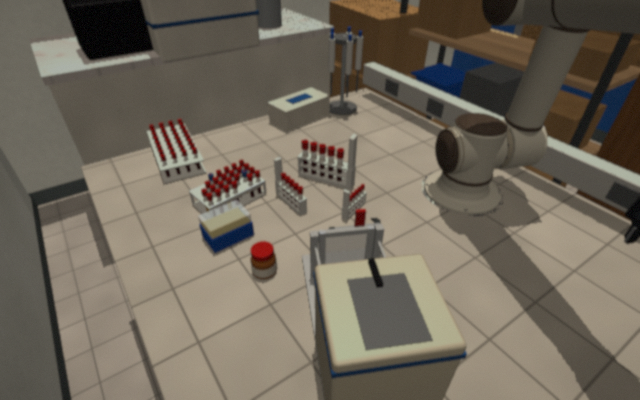

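View pics/top0.png

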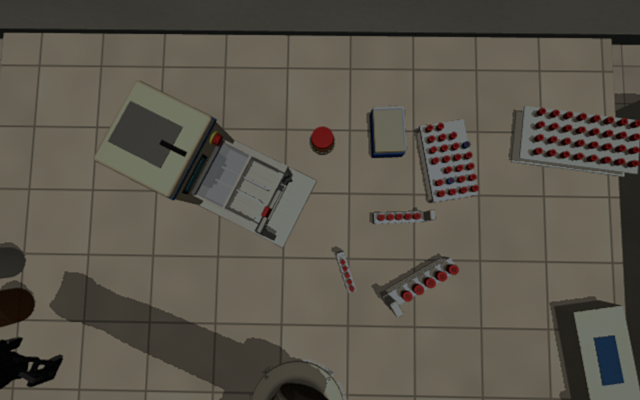

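```bash
python3 - <<'E'
import cv2
im=cv2.imread("pics/top0.png")[75:320,90:490]
im=cv2.convertScaleAbs(im,alpha=1.5)
cv2.imwrite("pics/crop1.png",cv2.resize(im,None,fx=2,fy=2,interpolation=cv2.INTER_CUBIC))
im=cv2.imread("pics/top0.png")[195:315,320:475]
im=cv2.convertScaleAbs(im,alpha=1.5)
cv2.imwrite("pics/crop2.png",cv2.resize(im,None,fx=5,fy=5,interpolation=cv2.INTER_CUBIC))
E
```

```text
(no output)
```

View pics/crop1.png

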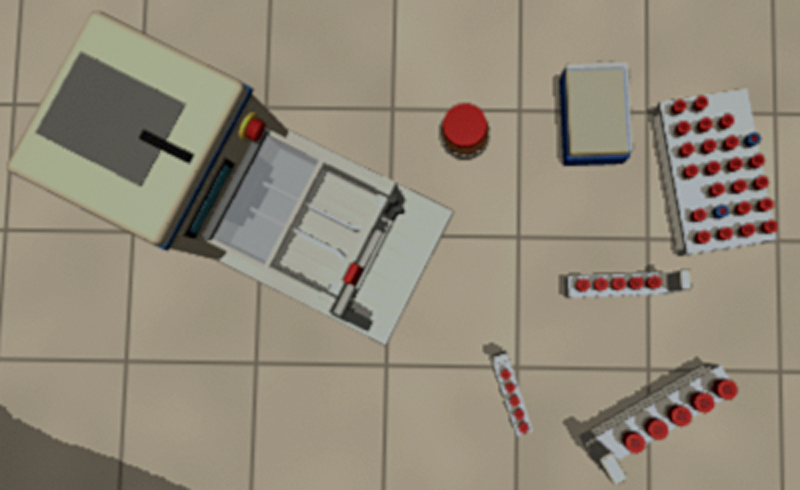

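View pics/crop2.png

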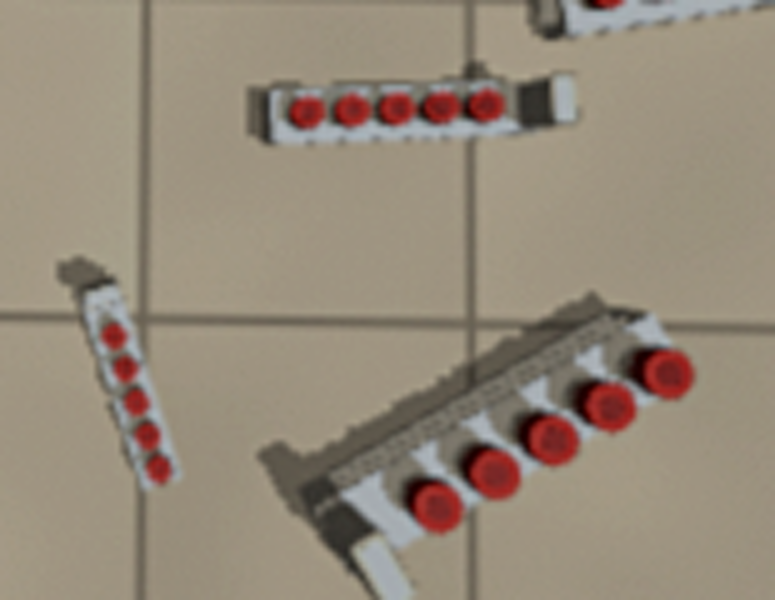

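```bash
cat > h.py <<'E'
import numpy as np
from workcell import bot,camera,camera_model
from scipy.spatial.transform import Rotation as R
def model(n,obs=None):
    m=camera_model(n)
    if n!="wrist": return m["K"],m["pose"]
    o=obs or bot.get_obs(); T=np.eye(4); T[:3,:3]=R.from_euler("xyz",o["tcp_rot"],degrees=True).as_matrix(); T[:3,3]=o["ee_pos"]
    return m["K"],T@m["T_tool_cam"]
def at(n,uv,z,mod=None):
    K,P=mod or model(n); d=P[:3,:3]@np.linalg.solve(K,[*uv,1]); return P[:3,3]+d*(z-P[2,3])/d[2]
def proj(n,p,mod=None):
    K,P=mod or model(n); c=P[:3,:3].T@(np.asarray(p)-P[:3,3]); return (K@(c/c[2]))[:2]
E
python3 - <<'E'
from h import *
from scipy.optimize import least_squares
P=[((365,-100,240),(139,81)),((175,-100,240),(215,119)),((175,100,240),(171.5,198.5)),((365,100,240),(95,158.5)),((-70,-100,10),(316,181)),((-70,100,10),(283.5,247))]
M=model("top")
def T(v,p): c,s=np.cos(v[2]),np.sin(v[2]); p=np.array(p)/1000; return np.array([v[0]+c*p[0]-s*p[1],v[1]+s*p[0]+c*p[1],p[2]])
f=lambda v:np.concatenate([proj("top",T(v,p),M)-uv for p,uv in P])
r=least_squares(f,[.45,.1,1.1]); print(r.x,np.degrees(r.x[2]),f(r.x).round(1))
np.save("dec.npy",r.x)
for n,p in dict(tab=(3-4,36,178),tabtop=(-1,36,192),stop=(165,0,10),hinge=(3,-64,150)).items(): print(n,T(r.x,p).round(4),proj("top",T(r.x,p),M).round(1))
print("tab px",at("top",(266,211.5),.192,M))
c1,c2,h=at("top",(381.4,217.2),.091,M),at("top",(417.4,215.8),.091,M),at("top",(433,214.8),.130,M)
print(c1,c2,h,np.linalg.norm(c1-c2))
for n,u,z in(("n1",(374,216),.052),("far corner",(374.4,223.4),.052)):print(n,at("top",u,z,M), np.linalg.norm(at("top",u,z,M)[:2]-h[:2]))
E
```

```text
[0.52602659 0.05969912 1.11996797] 64.1694379684633 [-0.6 -2.4  0.1 -2.2 -0.9  1.  -2.   1.2  3.   0.6  1.2  1.9]
tab [0.4932 0.0745 0.178 ] [262.8 211.6]
tabtop [0.4932 0.0745 0.192 ] [261.8 211.3]
stop [0.5979 0.2082 0.01  ] [224.  175.6]
hinge [0.5849 0.0345 0.15  ] [282.9 173.4]
tab px [0.49282088 0.06514261 0.192     ]
[ 0.48914784 -0.20328431  0.091     ] [ 0.49398902 -0.29130657  0.091     ] [ 0.49486718 -0.31972139  0.13      ] 0.08815529412545511
n1 [ 0.49378134 -0.18937901  0.052     ] 0.1303468994412653
far corner [ 0.47499266 -0.19049153  0.052     ] 0.13074919414921252
```

```bash
cat >> h.py <<'E'
def rel(p,yaw,frm=None):
    """mm shift in tool axes and turn for target TCP p (tool straight down), from measured (or frm=(pos,yaw)) pose"""
    if frm is None:
        o=bot.get_obs(); frm=(o["ee_pos"],o["tcp_rot"][2])
    y=np.radians(frm[1]); d=np.asarray(p)-frm[0]
    t=(frm[1]-yaw+180)%360-180
    return np.round([1000*(d[0]*np.cos(y)+d[1]*np.sin(y)),1000*(d[0]*np.sin(y)-d[1]*np.cos(y)),-1000*d[2],t],1)
E
python3 - <<'E'
from h import *
print(rel((.49,.07,.30),154.2))
E
```

```text
[-431.1 -306.5 -107.5    4.5]
```

Emit:
send_rows(targets="0 0 -60 0 0; 0 0 -108 2 0; -55 -39 -108 4.5 0; -110 -78 -108 4.5 0; -160 -115 -108 4.5 0; -210 -150 -108 4.5 0; -260 -185 -108 4.5 0; -310 -220 -108 4.5 0; -360 -255 -108 4.5 0; -400 -285 -108 4.5 0; -431 -306 -108 4.5 0; -431 -306 -108 4.5 0; -431 -306 -108 4.5 0; -431 -306 -108 4.5 0", newtons=40)

```text
time: 1.85
ee_pos: [0.4897, 0.0716, 0.3014]
tcp_rot: [180.0, 0.0, 154.3]
wrist_force: [0.3, -0.3, 0.6]
opening: 0.0855
grasp_force: 0.0
```

```bash
python3 - <<'E'
from h import *
import cv2
o=bot.get_obs(); print(o["time"],o["ee_pos"],o["tcp_rot"],o["qd"].max())
im=camera("wrist"); cv2.imwrite("pics/w1.png",cv2.convertScaleAbs(im,alpha=1.4)); m=model("wrist",o)
np.save("w1m.npy",m[1])
print(proj("wrist",(.4932,.0745,.192),m))
E
```

```text
1.85 [0.48974762 0.07157846 0.30136927] [1.79990176e+02 5.72933700e-03 1.54268982e+02] 0.1970390043039123
[324.78239566 186.98344409]
```

View pics/w1.png

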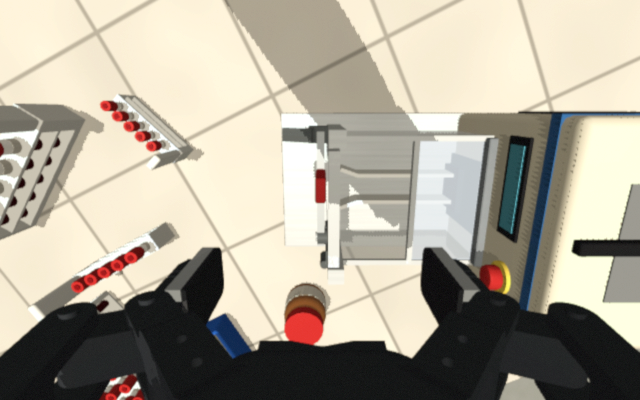

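```bash
python3 - <<'E'
from h import *
import cv2
im=cv2.imread("pics/w1.png"); m=(camera_model("wrist")["K"],np.load("w1m.npy"))
c=im[160:215,300:345].astype(int); r=(c[...,2]>90)&(c[...,1]<70)
ys,xs=np.nonzero(r); print(xs.min()+300,xs.max()+300,ys.min()+160,ys.max()+160,xs.mean()+300)
for y in range(160,215): 
    k=np.nonzero(r[y-160])[0]
    if len(k): print(y,k.min()+300,k.max()+300,end="; ")
print()
for u in((320,201),(320,171)): print(at("wrist",u,.192,m))
for u in((283,113),(285,245)): print(at("wrist",u,.01,m))
v=np.load("dec.npy"); 
a=at("wrist",(283,113),.01,m);b=at("wrist",(285,245),.01,m);print(np.linalg.norm(a-b),np.degrees(np.arctan2(*(a-b)[[1,0]]))-90)
e=at("wrist",(545,113),.01,m);print(np.degrees(np.arctan2(*(e-a)[[1,0]])))
cv2.imwrite("pics/w1c.png",cv2.resize(im[100:290,270:450],None,fx=3.1,fy=3.1,interpolation=cv2.INTER_CUBIC))
E
```

```text
316 324 170 201 320.0281690140845
170 317 324; 171 317 324; 172 316 324; 173 316 324; 174 316 324; 175 316 324; 176 316 324; 177 316 324; 178 316 324; 179 316 324; 180 316 324; 181 316 324; 182 316 324; 183 316 324; 184 316 324; 185 316 324; 186 316 324; 187 316 324; 188 316 324; 189 316 324; 190 316 324; 191 316 324; 192 316 324; 193 316 324; 194 316 324; 195 316 324; 196 316 324; 197 316 324; 198 316 324; 199 316 324; 200 316 324; 201 317 323; 
[0.50316482 0.06490609 0.192     ]
[0.47815816 0.0769509  0.192     ]
[0.41177847 0.05082908 0.01      ]
[ 0.5881706  -0.03704268  0.01      ]
0.19706757946919115 63.51928304678523
64.36028577133627
```

View pics/w1c.png

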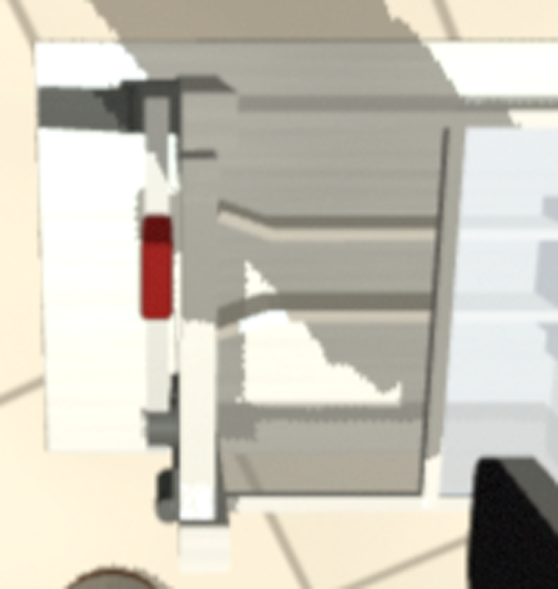

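```bash
python3 - <<'E'
from h import *
print(rel((.4924,.0701,.160),154.2))
M=model("top"); print("jar",at("top",(322,138),.078,M))
H=np.array([.5841,.0302]); a0=np.radians(64.2); 
def tab(th,ph):
    A=np.radians(31.6)+ph; g=np.array([-.004,.035+.0763*np.cos(A)]); c,s=np.cos(a0+th),np.sin(a0+th)
    return np.array([H[0]+c*g[0]-s*g[1],H[1]+s*g[0]+c*g[1],.138+.0763*np.sin(A)-.0187])
f=(tab(0,0),154.2)
for ph in(.1,.2,.3,.35): print("lift",ph,rel(tab(0,ph),154.2,f))
f=(tab(0,.32),154.2)
for th in range(5,106,5): print(th,rel(tab(np.radians(th),.32),154.2+th,f))
E
```

```text
[-3.000e+00 -2.000e-01  1.414e+02  1.000e-01]
jar [ 0.68780776 -0.05411017  0.078     ]
lift 0.1 [-4.3 -0.  -6.3  0. ]
lift 0.2 [ -9.2   0.  -12.1   0. ]
lift 0.3 [-14.7   0.  -17.4   0. ]
lift 0.35 [-17.6  -0.  -19.9   0. ]
5 [-0.7 -7.3 -0.  -5. ]
10 [ -2.  -14.5  -0.  -10. ]
15 [ -3.9 -21.6  -0.  -15. ]
20 [ -6.4 -28.5  -0.  -20. ]
25 [ -9.6 -35.2  -0.  -25. ]
30 [-13.3 -41.5  -0.  -30. ]
35 [-17.5 -47.5  -0.  -35. ]
40 [-22.2 -53.1  -0.  -40. ]
45 [-27.5 -58.3  -0.  -45. ]
50 [-33.1 -63.   -0.  -50. ]
55 [-39.1 -67.2  -0.  -55. ]
60 [-45.5 -70.8  -0.  -60. ]
65 [-52.2 -73.9  -0.  -65. ]
70 [-59.1 -76.4  -0.  -70. ]
75 [-66.2 -78.3  -0.  -75. ]
80 [-73.4 -79.5  -0.  -80. ]
85 [-80.8 -80.1  -0.  -85. ]
90 [-88.1 -80.1  -0.  -90. ]
95 [-95.4 -79.4  -0.  -95. ]
100 [-102.7  -78.1   -0.  -100. ]
105 [-109.7  -76.2   -0.  -105. ]
```

Emit:
send_rows(targets="-3 0 50 0 0; -3 0 100 0 0; -3 0 130 0 0; -3 0 141 0 0; -3 0 141 0 0; -3 0 141 0 200; -3 0 141 0 255; -3 0 141 0 255; -3 0 141 0 255; -3 0 141 0 255; -3 0 141 0 255; -3 0 141 0 255", newtons=40)

```text
time: 3.4
ee_pos: [0.4929, 0.0694, 0.1602]
tcp_rot: [-180.0, -0.0, 154.2]
wrist_force: [-0.8, -0.7, -0.1]
opening: -0.0001
grasp_force: 0.0
```

```bash
python3 - <<'E'
from h import *
import cv2
o=bot.get_obs()
a=camera("wrist"); b=camera("scene")
a=cv2.convertScaleAbs(a[60:360,200:440],alpha=1.4)
b=cv2.resize(cv2.convertScaleAbs(b[180:300,290:420],alpha=1.4),None,fx=4,fy=4,interpolation=cv2.INTER_CUBIC)
a=cv2.resize(a,(280,350))
c=np.zeros((480,800,3),np.uint8); c[:350,:280]=a; c[:480,280:800]=b
cv2.imwrite("pics/c2.png",c); print(model("wrist",o)[1],proj("scene",o["ee_pos"]))
E
```

```text
[[ 4.33871165e-01  8.70617760e-01  2.31906291e-01  4.34710120e-01]
 [ 9.00974692e-01 -4.19068029e-01 -1.12368107e-01  9.91306103e-02]
 [-6.45156978e-04  2.57694981e-01 -9.66226102e-01  3.40948890e-01]
 [ 0.00000000e+00  0.00000000e+00  0.00000000e+00  1.00000000e+00]] [360.17748325 220.6439008 ]
```

View pics/c2.png

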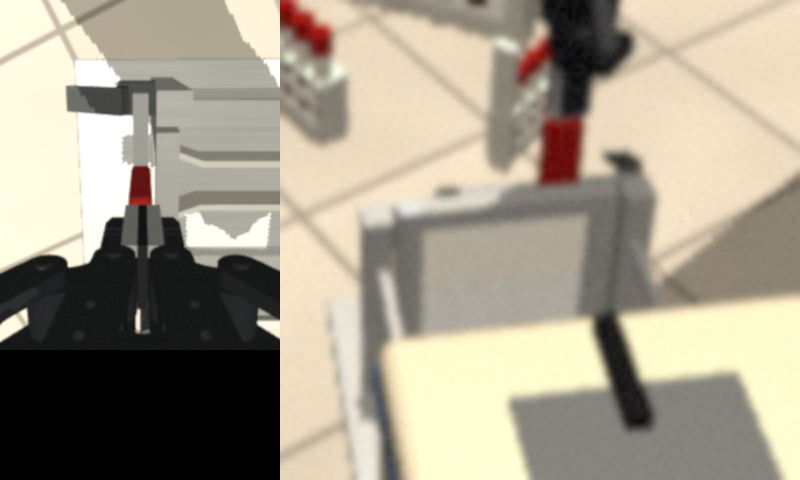

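Emit:
send_rows(targets="0 0 0 0 0; 0 0 0 0 0; 0 0 0 0 0; 0 0 0 0 0; 0 0 0 0 0; 0 0 17 0 0; 0 0 34 0 0; 0 0 34 0 0; 0 0 34 0 0")

```text
time: 4.62
ee_pos: [0.4928, 0.0694, 0.1262]
tcp_rot: [-180.0, -0.0, 154.2]
wrist_force: [-0.2, -0.8, -0.1]
opening: 0.0853
grasp_force: 0.0
```

Emit:
send_rows(targets="0 0 0 0 255; 0 0 0 0 255; 0 0 0 0 255; 0 0 0 0 255; 0 0 0 0 255; 0 0 0 0 255; 0 0 0 0 255; 0 0 0 0 255", newtons=40)

```text
time: 5.62
ee_pos: [0.4925, 0.0687, 0.1264]
tcp_rot: [-179.9, 0.0, 154.2]
wrist_force: [-3.1, -4.4, 2.5]
opening: 0.0092
grasp_force: 43.3
```

Emit:
send_rows(targets="-2 0 -3 0 255; -4 0 -6 0 255; -7 0 -9 0 255; -9 0 -12 0 255; -12 0 -15 0 255; -15 0 -17.5 0 255; -16 0 -18.5 0 255; -16 0 -18.5 0 255")

```text
time: 6.62
ee_pos: [0.5065, 0.062, 0.1438]
tcp_rot: [-179.9, -0.1, 154.2]
wrist_force: [-2.0, -4.1, -5.3]
opening: 0.0094
grasp_force: 40.5
```

Emit:
send_rows(targets="-0.5 -4 0 -2.5 255; -0.7 -7.3 0 -5 255; -2 -14.5 0 -10 255; -4 -21.6 0 -15 255; -6.4 -28.5 0 -20 255; -9.6 -35.2 0 -25 255; -13.3 -41.5 0 -30 255; -13.3 -41.5 0 -30 255")

```text
time: 7.62
ee_pos: [0.5005, 0.0184, 0.1441]
tcp_rot: [-180.0, -0.1, -175.8]
wrist_force: [-4.1, -4.6, -4.4]
opening: 0.0092
grasp_force: 41.0
```

Emit:
send_rows(targets="-0.7 -7.3 0 -5 255; -2 -14.5 0 -10 255; -3.9 -21.6 0 -15 255; -6.4 -28.5 0 -20 255; -9.6 -35.2 0 -25 255; -13.3 -41.5 0 -30 255; -17.5 -47.5 0 -35 255; -22.2 -53.1 0 -40 255; -27.5 -58.3 0 -45 255; -33.1 -63 0 -50 255; -39.1 -67.2 0 -55 255; -45.5 -70.8 0 -60 255; -52.2 -73.9 0 -65 255; -59.1 -76.4 0 -70 255; -59.1 -76.4 0 -70 255; -59.1 -76.4 0 -70 255")

```text
time: 9.62
ee_pos: [0.5665, -0.0542, 0.1451]
tcp_rot: [-179.9, -0.1, -105.9]
wrist_force: [-0.8, -7.8, -0.4]
opening: 0.0089
grasp_force: 41.5
```

Emit:
send_rows(targets="4 0 4 0 255; 8 0 9 0 255; 12 0 15 0 255; 15.5 0 18 0 255; 15.5 0 18 0 255; 15.5 0 18 0 0; 15.5 0 18 0 0; 15.5 0 18 0 0; 15.5 0 18 0 0; 15.5 0 18 0 0")

```text
time: 10.88
ee_pos: [0.5615, -0.0674, 0.1266]
tcp_rot: [180.0, 0.0, -105.8]
wrist_force: [0.2, 0.4, -1.0]
opening: 0.0854
grasp_force: 0.0
```

```bash
python3 - <<'E'
from h import *
o=bot.get_obs(); print(o["ee_pos"],o["tcp_rot"],o["q"].round(1),o["wrist_force"])
print("up"); y=182.8
# rack handle hover: correct for short fingers later
print(rel((.4949,-.3197,.27),y), rel((.4949,-.3197,.27),y,(o["ee_pos"]+[0,0,.1],o["tcp_rot"][2])))
E
```

```text
[ 0.56154152 -0.06740927  0.12662874] [ 1.79995584e+02  1.50145921e-03 -1.05800091e+02] [ -6.8   6.3   4.1  87.8   0.  -81. ] [ 0.16123115  0.4111699  -0.98000708]
up
[ 260.9   -4.6 -143.4   71.4] [260.9  -4.6 -43.4  71.4]
```

Emit:
send_rows(targets="0 0 -60 0 0; 0 0 -110 0 0; 30 0 -143 10 0; 70 0 -143 20 0; 110 0 -143 30 0; 150 0 -143 40 0; 190 -2 -143 50 0; 225 -4 -143 60 0; 261 -4.6 -143 70 0; 261 -4.6 -143 71.4 0; 261 -4.6 -143 71.4 0; 261 -4.6 -143 71.4 0")

```text
time: 12.38
ee_pos: [0.4952, -0.319, 0.2699]
tcp_rot: [-180.0, 0.0, -177.1]
wrist_force: [-0.9, -0.5, -0.2]
opening: 0.0857
grasp_force: 0.0
```

```bash
python3 - <<'E'
from h import *
import cv2
o=bot.get_obs(); print(o["time"],o["ee_pos"],o["tcp_rot"]); m=model("wrist",o)
im=camera("wrist"); cv2.imwrite("pics/w3raw.png",im); np.save("w3m.npy",m[1])
t=camera("top"); cv2.imwrite("pics/t3.png",t)
print(proj("wrist",(.4949,-.3197,.130),m))
c=np.zeros((400,800,3),np.uint8); c[:,:480]=cv2.resize(cv2.convertScaleAbs(im[60:310,170:470],alpha=1.4),(480,400)); c[:280,480:]=cv2.resize(cv2.convertScaleAbs(t[120:260,180:340],alpha=1.5),(320,280))
cv2.imwrite("pics/c3.png",c)
E
```

```text
12.375 [ 0.49520796 -0.31895963  0.2698833 ] [-1.79999426e+02  1.55936878e-02 -1.77056863e+02]
[319.67816951 177.22578496]
```

View pics/c3.png

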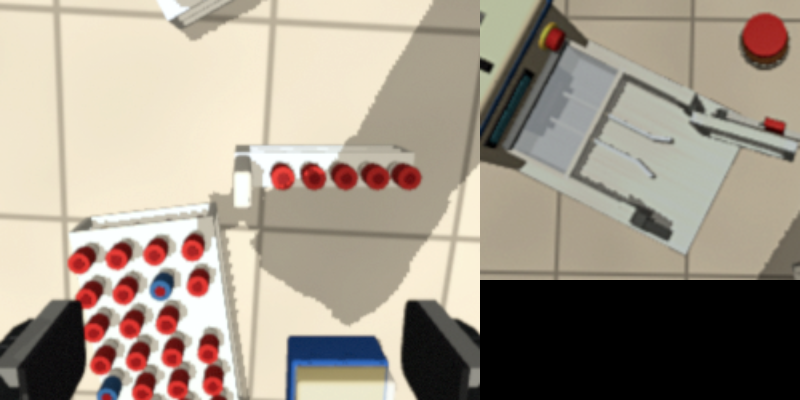

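```bash
python3 - <<'E'
from h import *
m=(camera_model("wrist")["K"],np.load("w3m.npy"))
h=at("wrist",(321.9,178.1),.130,m); c1=at("wrist",(346.3,170.3),.091,m); c2=at("wrist",(424.4,170.9),.091,m)
print(h,c1,c2,np.linalg.norm(c1-c2)); d=(c2-h)[:2]; ang=np.degrees(np.arctan2(d[1],d[0])); print(ang)
d=(c2-c1);print(np.degrees(np.arctan2(d[1],d[0])))
print(rel((*h[:2],.062),ang+90))
E
```

```text
[ 0.49566411 -0.3174559   0.13      ] [ 0.49338929 -0.29057272  0.091     ] [ 0.48948785 -0.20433119  0.091     ] 0.0863297349492857
93.12507332073024
92.59021260805673
[-5.000e-01  1.600e+00  2.079e+02 -2.000e-01]
```

Emit:
send_rows(targets="-0.5 1.5 50 0 120; -0.5 1.5 110 0 120; -0.5 1.5 160 0 120; -0.5 1.5 185 0 120; -0.5 1.5 200 0 120; -0.5 1.5 208 0 120; -0.5 1.5 208 0 120; -0.5 1.5 208 0 120", newtons=60)

```text
time: 13.48
ee_pos: [0.4959, -0.3186, 0.0629]
tcp_rot: [-179.9, 0.1, -177.2]
wrist_force: [-0.3, -0.9, -0.1]
opening: 0.0449
grasp_force: 0.0
```

Emit:
send_rows(targets="0 0 0 0 255; 0 0 0 0 255; 0 0 0 0 255; 0 0 0 0 255; 0 0 0 0 255; 0 0 0 0 255", newtons=60)

```text
time: 14.22
ee_pos: [0.4955, -0.3187, 0.0623]
tcp_rot: [-180.0, 0.0, -177.2]
wrist_force: [-0.3, -1.8, 6.3]
opening: 0.011
grasp_force: 59.5
```

```bash
python3 - <<'E'
from h import *
m=(camera_model("wrist")["K"],np.load("w1m.npy")); a=np.radians(64.1); n=np.array([np.cos(a),np.sin(a)]); t=np.array([-n[1],n[0]])
for u in((375,188.2),(395,188.4)): p=at("wrist",u,.045,m)[:2]; print("lane",p,p@n,p@t)
for w in("a",(283,113)),("b",(285,245)): p=at("wrist",w[1],.01,m)[:2]; print(w,p@n,p@t)
tt=-.4478
O=.2935*n+tt*t; print("O",O,O-.16*n, O+.035*n)
for x in(-.16,-.13): print(x,rel((*(O+x*n),.09),154.1))
print(rel((*(O+.03*n),.076),154.1,((*(O-.16*n),.076),154.1)))
E
```

```text
lane [0.5555763  0.12190381] 0.35233624503753985 -0.44652518217324
lane [0.56761899 0.14635338] 0.379590313999738 -0.4466786604876502
('a', (283, 113)) 0.22558926623981868 -0.3482162938649147
('b', (285, 245)) 0.22359193718768547 -0.5452737513601932
O [0.5310233  0.06842037] [ 0.46113501 -0.07550888] [0.54631136 0.09990489]
-0.16 [ 22.5 244.6 -27.7  28.7]
-0.13 [  8.1 270.9 -27.7  28.7]
[  0. 190.  -0.   0.]
```

Emit:
send_rows(targets="0 0 -10 0 255; 0 0 -28 0 255; 4 20 -35 2 255; 8 45 -35 5 255; 13 75 -35 10 255; 18 105 -35 15 255; 21 135 -35 20 255; 23 165 -35 25 255; 23.5 195 -35 28.7 255; 23.5 220 -35 28.7 255; 23.5 244 -35 28.7 255; 23.5 244 -28 28.7 255; 23.5 244 -28 28.7 255; 23.5 244 -28 28.7 255")

```text
time: 15.98
ee_pos: [0.4599, -0.0764, 0.0898]
tcp_rot: [-180.0, -0.0, 154.1]
wrist_force: [0.1, -1.1, -2.5]
opening: 0.0113
grasp_force: 58.8
```

```bash
python3 - <<'E'
from h import *
import cv2
o=bot.get_obs(); print(o["time"],o["ee_pos"],o["tcp_rot"],o["wrist_force"],o["opening"]); m=model("wrist",o)
a=np.radians(64.1); n=np.array([np.cos(a),np.sin(a)]); t=np.array([-n[1],n[0]]);print(o["ee_pos"][:2]@n-.2935,o["ee_pos"][:2]@t+.4466)
im=camera("wrist"); cv2.imwrite("pics/w4raw.png",im); np.save("w4m.npy",m[1])
cv2.imwrite("pics/c4.png",cv2.resize(cv2.convertScaleAbs(im[90:290,290:556],alpha=1.4),(798,600),interpolation=cv2.INTER_CUBIC))
E
```

```text
15.975 [ 0.45989205 -0.07639545  0.0898358 ] [-1.79990208e+02 -5.25711018e-03  1.54050541e+02] [ 0.05377628 -1.08845582 -2.47164991] 0.011257190384899618
-0.161340452241059 -0.00046914384733059977
```

View pics/c4.png

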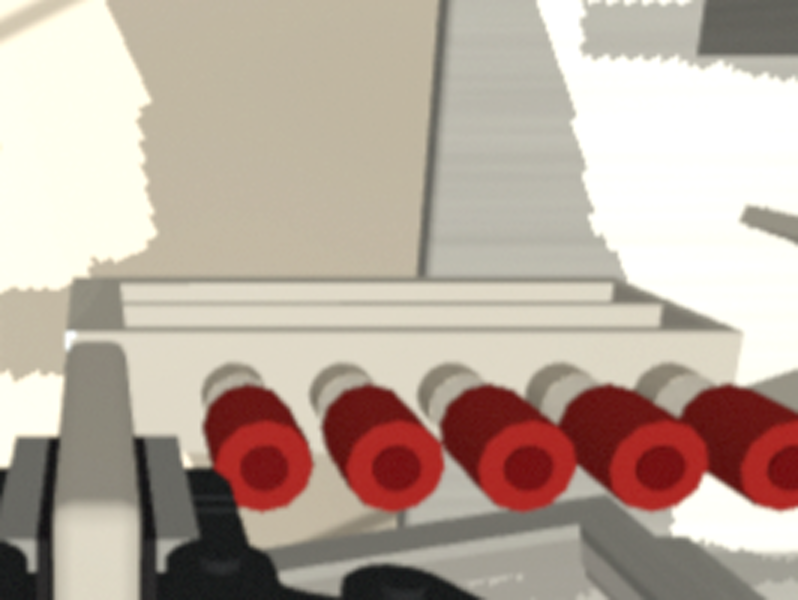

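Emit:
send_rows(targets="0 0 7 0 255; 0 0 14 0 255; 0 20 14 0 255; 0 40 14 0 255; 0 60 14 0 255; 0 80 14 0 255; 0 100 14 0 255; 0 115 14 0 255; 0 130 14 0 255; 0 130 14 0 255")

```text
time: 17.27
ee_pos: [0.517, 0.042, 0.0755]
tcp_rot: [-180.0, -0.0, 154.2]
wrist_force: [-0.5, -0.6, -1.6]
opening: 0.0108
grasp_force: 59.0
```

Emit:
send_rows(targets="0 15 0 0 255; 0 30 0 0 255; 0 42 0 0 255; 0 52 0 0 255; 0 55 0 0 255; 0 57 1.5 0 255; 0 57 3 0 255; 0 57 3 0 255")

```text
time: 18.27
ee_pos: [0.5415, 0.0922, 0.0726]
tcp_rot: [-180.0, -0.0, 154.1]
wrist_force: [-0.6, 0.9, -2.1]
opening: 0.0111
grasp_force: 59.0
```

Emit:
send_rows(targets="0 2 0.5 0 255; 0 4 0.5 0 255; 0 6 0.5 0 255; 0 6 0.5 0 255")

```text
time: 18.77
ee_pos: [0.5444, 0.098, 0.0723]
tcp_rot: [180.0, 0.0, 154.1]
wrist_force: [-0.8, -1.7, -0.5]
opening: 0.0113
grasp_force: 59.4
```

Emit:
send_rows(targets="0 1.5 0 0 255; 0 3 0 0 255; 0 4 0 0 255; 0 4 0 0 255")

```text
time: 19.27
ee_pos: [0.5447, 0.0981, 0.0731]
tcp_rot: [-179.6, 0.1, 154.0]
wrist_force: [-11.2, -19.9, 10.5]
opening: 0.0111
grasp_force: 61.2
```

Emit:
send_rows(targets="0 -1.5 -0.5 0 255; 0 -3 -0.5 0 255; 0 -3 -0.5 0 255")

```text
time: 19.65
ee_pos: [0.5444, 0.0982, 0.0727]
tcp_rot: [-179.9, 0.0, 154.1]
wrist_force: [-3.0, -4.8, 0.8]
opening: 0.011
grasp_force: 59.8
```

Emit:
send_rows(targets="0 0 0 0 130; 0 0 0 0 130; 0 0 0 0 130; 0 0 0 0 130; 0 0 -10 0 130; 0 0 -40 0 130; 0 0 -90 0 130; 0 0 -130 0 130; 0 0 -160 0 130; 0 0 -160 0 130; 0 0 -160 0 130")

```text
time: 21.02
ee_pos: [0.5446, 0.0988, 0.2323]
tcp_rot: [-180.0, -0.0, 154.1]
wrist_force: [0.8, 0.4, -0.6]
opening: 0.0422
grasp_force: 0.0
```

```bash
python3 - <<'E'
from h import *
import cv2
o=bot.get_obs(); print(o["time"],o["ee_pos"],o["tcp_rot"],o["wrist_force"],o["q"].round(0)); m=model("wrist",o)
im=camera("wrist"); t=camera("top"); np.save("w5m.npy",m[1]); cv2.imwrite("pics/w5raw.png",im)
a=np.radians(64.1); n=np.array([np.cos(a),np.sin(a)]); tv=np.array([-n[1],n[0]]);O=.2935*n-.4466*tv
print("expect handle top",proj("wrist",(*(O+.033*n),.140),m))
c=np.zeros((600,800,3),np.uint8); c[:,:480]=cv2.resize(cv2.convertScaleAbs(im[70:320,220:420],alpha=1.3),(480,600),interpolation=cv2.INTER_CUBIC); c[:280,480:]=cv2.resize(cv2.convertScaleAbs(t[120:260,180:340],alpha=1.5),(320,280))
cv2.imwrite("pics/c5.png",c)
print(rel((.5615,-.0674,.27),-105.8))
E
```

```text
21.025 [0.54461868 0.09877062 0.2322846 ] [-1.79989696e+02 -1.71632937e-02  1.54100289e+02] [ 0.75599232  0.38455495 -0.61370901] [ 10.   7.  16. 100.   0.  36.]
expect handle top [319.8680744  189.24282607]
[ -88.1 -141.9  -38.4 -100.1]
```

View pics/c5.png

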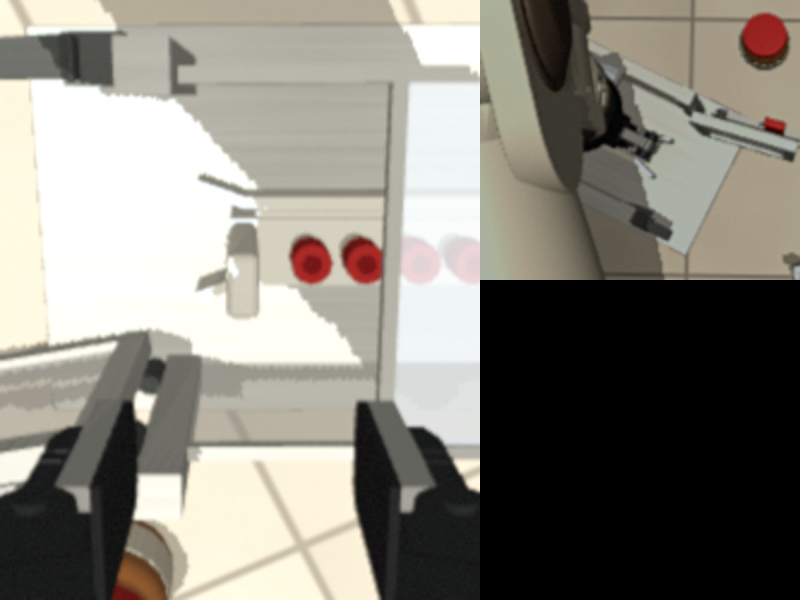

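Emit:
send_rows(targets="0 0 -25 0 0; 0 0 -38 -10 0; -10 -16 -38 -20 0; -22 -36 -38 -30 0; -34 -55 -38 -40 0; -46 -74 -38 -50 0; -58 -93 -38 -60 0; -70 -112 -38 -70 0; -80 -128 -38 -80 0; -88 -142 -38 -90 0; -88 -142 -38 -100 0; -88 -142 -38 -100 0; -88 -142 20 -100 0; -88 -142 70 -100 0; -88 -142 95 -100 0; -88 -142 105.5 -100 0; -88 -142 105.5 -100 0; -88 -142 105.5 -100 0")

```text
time: 23.38
ee_pos: [0.5625, -0.0674, 0.1286]
tcp_rot: [-179.9, 0.0, -105.9]
wrist_force: [-0.4, -0.1, -0.5]
opening: 0.0854
grasp_force: 0.0
```

Emit:
send_rows(targets="0 0 0 0 255; 0 0 0 0 255; 0 0 0 0 255; 0 0 0 0 255; 0 0 0 0 255; 0 0 0 0 255; 0 0 0 0 255; 0 0 0 0 255", newtons=40)

```text
time: 24.38
ee_pos: [0.562, -0.0676, 0.1273]
tcp_rot: [-180.0, -0.0, -105.9]
wrist_force: [2.9, -0.5, 1.6]
opening: 0.0091
grasp_force: 43.2
```

Emit:
send_rows(targets="-2 0 -3 0 255; -4 0 -6 0 255; -7 0 -9 0 255; -9 0 -12 0 255; -12 0 -15 0 255; -15 0 -17.5 0 255; -16 0 -18.5 0 255; -16 0 -18.5 0 255")

```text
time: 25.38
ee_pos: [0.5662, -0.0515, 0.1455]
tcp_rot: [180.0, 0.0, -105.9]
wrist_force: [5.1, 2.7, -11.9]
opening: 0.0094
grasp_force: 40.2
```

```bash
python3 - <<'E'
from h import *
o=bot.get_obs(); e=o["ee_pos"]; y0=o["tcp_rot"][2]; print(e,y0,o["wrist_force"])
# hinge from recorded grasps: shut lifted (.5065,.062)@154.2 , open lifted (.5665,-.0542)@-105.9 ; now
A=np.array([.5065,.062]);B=np.array([.5665,-.0542]); r=lambda d:np.array([[np.cos(d),-np.sin(d)],[np.sin(d),np.cos(d)]])
d=np.radians(99.9); H=np.linalg.solve(np.eye(2)-r(d),B-r(d)@A); print("H",H,np.linalg.norm(A-H))
for H in (H,np.array([.5841,.0302])):
  for k in list(range(10,101,10))+[95]: print(k,rel((*(H+r(-np.radians(k))@(e[:2]-H)),e[2]),y0-k,(e,y0)))
E
```

```text
[ 0.56618679 -0.05151568  0.14547257] -105.87374667922212 [  5.09845668   2.66924546 -11.93469483]
H [0.58533815 0.02911763] 0.0854207481244739
10 [-0.6 14.4 -0.  10. ]
20 [-3.8 28.5 -0.  20. ]
30 [-9.3 41.9 -0.  30. ]
40 [-17.   54.1  -0.   40. ]
50 [-26.8  64.7  -0.   50. ]
60 [-38.3  73.5  -0.   60. ]
70 [-51.1  80.2  -0.   70. ]
80 [-64.8  84.5  -0.   80. ]
90 [-79.2  86.4  -0.   90. ]
100 [-93.6  85.8  -0.  100. ]
95 [-86.4  86.4  -0.   95. ]
10 [-0.4 14.6 -0.  10. ]
20 [-3.3 28.9 -0.  20. ]
30 [-8.6 42.4 -0.  30. ]
40 [-16.2  54.9  -0.   40. ]
50 [-25.9  65.8  -0.   50. ]
60 [-37.3  74.9  -0.   60. ]
70 [-50.1  81.8  -0.   70. ]
80 [-64.   86.5  -0.   80. ]
90 [-78.4  88.6  -0.   90. ]
100 [-93.   88.2  -0.  100. ]
95 [-85.7  88.7  -0.   95. ]
```

Emit:
send_rows(targets="0 7.3 0 5 255; -0.6 14.4 0 10 255; -2 21.5 0 15 255; -3.8 28.5 0 20 255; -6.3 35.3 0 25 255; -9.3 41.9 0 30 255; -13 48.1 0 35 255; -17 54.1 0 40 255; -21.7 59.6 0 45 255; -26.8 64.7 0 50 255; -32.4 69.3 0 55 255; -38.3 73.5 0 60 255; -44.5 77.1 0 65 255; -51.1 80.2 0 70 255; -57.9 82.6 0 75 255; -64.8 84.5 0 80 255; -72 85.8 0 85 255; -79.2 86.4 0 90 255; -79.2 86.4 0 90 255")

```text
time: 27.75
ee_pos: [0.5057, 0.0475, 0.1451]
tcp_rot: [-179.9, 0.1, 164.0]
wrist_force: [12.0, -3.3, -16.6]
opening: 0.0092
grasp_force: 39.0
```

Emit:
send_rows(targets="0 3.7 0 2.5 255; 0 7.3 0 5 255; -0.3 11 0 7.5 255; -0.6 14.4 0 10 255; -0.6 14.4 0 10 255")

```text
time: 28.38
ee_pos: [0.5099, 0.0602, 0.145]
tcp_rot: [-179.9, 0.1, 154.1]
wrist_force: [10.5, -8.1, -15.5]
opening: 0.0089
grasp_force: 39.3
```

Emit:
send_rows(targets="4 1 3 0 255; 8 1 7 0 255; 12 1 12 0 255; 15 1 16 0 255; 17 1 18 0 255; 17 1 18 0 255")

```text
time: 29.12
ee_pos: [0.4945, 0.0679, 0.1295]
tcp_rot: [-179.9, 0.2, 154.1]
wrist_force: [0.2, -12.4, 1.0]
opening: 0.0093
grasp_force: 42.0
```

Emit:
send_rows(targets="1.5 0 2 0 255; 1.5 0 3 0 255; 1.5 0 3 0 255; 1.5 0 3 0 0; 1.5 0 3 0 0; 1.5 0 3 0 0; 1.5 0 3 0 0; 1.5 0 3 0 0; 1.5 0 -15 0 0; 1.5 0 -60 0 0; 1.5 0 -110 0 0; 1.5 0 -160 0 0; 1.5 0 -175 0 0; 1.5 0 -175 0 0; 1.5 0 -175 0 0")

```text
time: 31.0
ee_pos: [0.493, 0.0705, 0.3021]
tcp_rot: [-180.0, -0.0, 154.1]
wrist_force: [-0.2, -0.0, -0.9]
opening: 0.0854
grasp_force: 0.0
```

```bash
python3 - <<'E'
from h import *
import cv2
o=bot.get_obs(); print(o["time"],o["ee_pos"],o["tcp_rot"],o["wrist_force"]); m=model("wrist",o)
im=camera("wrist"); cv2.imwrite("pics/w6.png",im); s=camera("scene"); cv2.imwrite("pics/s6.png",s)
b=cv2.convertScaleAbs(im,alpha=1.4); 
c=b[140:230,300:345].astype(int); r=(c[...,2]>90)&(c[...,1]<70); ys,xs=np.nonzero(r); bx=(xs.min()+300,xs.max()+300,ys.min()+140,ys.max()+140); print(bx)
m1=(m[0],np.load("w1m.npy"))
# same tab edges: now vs at start (top -y edge row max; +y face base row min)
print("now",at("wrist",(.5*(bx[0]+bx[1]),bx[3]),.192,m),at("wrist",(.5*(bx[0]+bx[1]),bx[2]),.150,m))
print("start",at("wrist",(320,201),.192,m1),at("wrist",(320,170),.150,m1))
a=cv2.imread("pics/scene0.png")[195:260,300:395]; d=s[195:260,300:395]
print("scene diff",np.abs(a.astype(int)-d).mean(2).round()[::6,::8])
c=np.zeros((600,800,3),np.uint8); c[:500,:400]=cv2.resize(b[100:290,270:422],(400,500),interpolation=cv2.INTER_CUBIC); 
for i,q in enumerate((a,d)): c[i*280:i*280+274,400:]=cv2.resize(cv2.convertScaleAbs(q,alpha=1.4),(400,274),interpolation=cv2.INTER_CUBIC)
cv2.imwrite("pics/c6.png",c)
E
```

```text
31.0 [0.49295365 0.07045513 0.3021172 ] [-1.79973438e+02 -4.22543563e-02  1.54097301e+02] [-0.23104078 -0.03212168 -0.86466319]
(np.int64(316), np.int64(324), np.int64(167), np.int64(198))
now [0.50385738 0.0648691  0.192     ] [0.48436508 0.07404158 0.15      ]
start [0.50316482 0.06490609 0.192     ] [0.4839793  0.07388907 0.15      ]
scene diff [[62.  3.  5.  4.  3.  6.  4.  5.  3.  6.  5.  3.]
 [28.  6.  4.  3.  2.  4.  4.  4.  2.  4.  5.  5.]
 [67. 10.  4.  6.  3.  5.  6.  1.  4.  4.  4.  4.]
 [67.  5.  5.  6.  3.  4.  2.  1.  1.  4.  2.  4.]
 [ 6.  5.  3.  5.  2.  6.  4.  2.  1.  2.  1.  3.]
 [ 2.  4.  3.  3.  4.  4.  4.  3. 16. 56. 56.  5.]
 [ 2.  4.  5.  2.  3.  3.  3.  7.  1.  0.  1.  6.]
 [ 4.  5.  3.  7.  5.  4.  5.  1.  5.  3.  2.  5.]
 [ 2.  4.  0.  0.  5.  4.  3.  1.  3.  1. 42.  5.]
 [ 3.  3.  3.  2.  2.  4. 20.  1.  2.  2. 30.  2.]
 [ 6.  5.  0.  4.  5.  4. 20.  3.  1.  5.  1. 52.]]
```

View pics/c6.png

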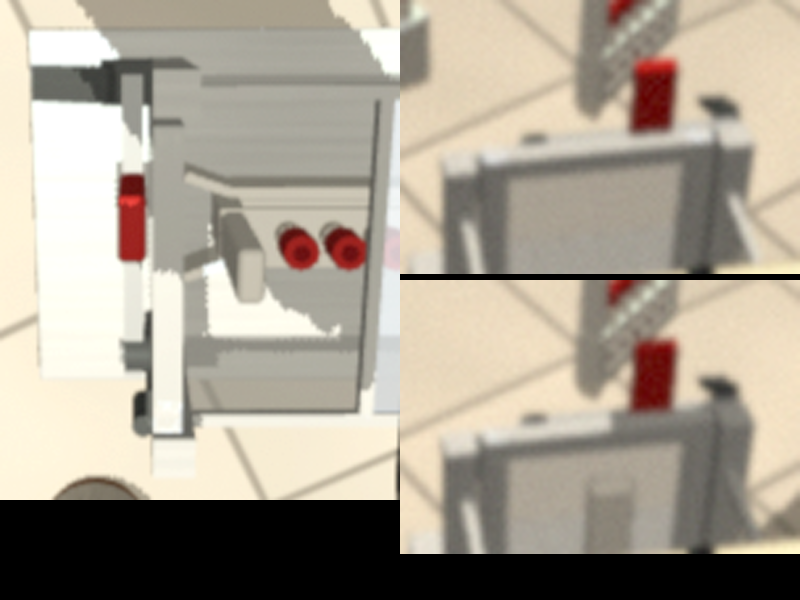

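The gate looks the same as at the start: it is shut, the bar is level in the catch, and the tab stands at about (132,217). The rack is in the lane with its handle at (245,265), and nothing is touching the robot.

```bash
python3 -c "
from workcell import ticket
print(ticket.job_done())"
```

```text
the job is handed in; nothing more can be done
None
```

I handed the job in at about 31 s, and the hand-in gave no verdict. The middle-sized rack was pushed until it met solid resistance, taken as the end stop (its handle measured within about 2 mm of the home position), and released. The gate is shut with the latch bar down in its catch, the arm is clear, and the jar, tip box and stock rack were never touched.

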